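# Zero a needle valve on its seat, open it a quarter turn, then open the shut-off

### The job

Set the rinse flow: close the blue-knobbed needle valve (clockwise) until you feel it bottom snugly on its seat, without forcing it, then back it off a quarter turn. After that, swing the red lever of the shut-off valve fully open and let go; leave the yellow-knobbed valve and everything else on the bench as they are.

Things in the scene. Friction and masses are not known exactly. Their poses are not given: they have to be found in the camera images.
- blue_valve: Needle valve to be set: grey turret fixed to the bench, blue wing knob on top. Origin on the knob's vertical axis at bench height. Steel flange 68 mm across, body 44 mm across up to 80 mm high, outlet nozzle along its x axis to 69 mm from the axis, up to 67 mm high. At the start it is 0.5 to 1.2 rad open; it opens to at most 2.6 rad and stays where it is left.
- blue_knob (a point): Grip point of the blue knob, on its axis, 117 mm above the bench. Upright wing 42 mm long (this point's x), 14 mm thick (y), top 12 mm above the point; a skirt of 34 mm diameter lies 22 mm below it. z is up. Clockwise from above closes. It turns with 0.05 N m until the stem bottoms, then stops hard. Snug is 0.3 to 0.5 N m on the knob; above 0.7 N m the seat is damaged.
- blue_stem (a point): A point on the same valve's stem, inside it, on its axis, 58 mm above the bench. The knob drives the stem through a stiff sprung coupling of 12 N m/rad: unloaded, the x axes of stem and knob are parallel; under load the knob leads the stem by torque/12 rad.
- blue_seat (a point): Centre of the seat insert inside the same valve, on its axis, 52 mm above the bench. It does not turn. It lies differently in the valve each time and cannot be seen. The stem bottoms with its x axis near this point's x axis, but up to 0.1 rad to either side of it with wear, too much for the torque limits: the stop must be felt.
- yellow_valve: A second, otherwise identical turret valve with a yellow knob; origin on its axis at bench height. To be left alone.
- lever_pivot (a point): Shut-off valve: a brass body on a low grey turret fixed to the bench; this point is on the lever's vertical pivot axis, 77 mm above the bench, mid-height of the lever. The body (40 mm across) is 62 mm high, with a stub 65 mm along this point's x axis.
- lever_tip (a point): Middle of the outer end of the shut-off's lever, 100 mm from the pivot axis, 77 mm above the bench. The lever is level; its last 50 mm is a red grip 16 mm wide and 16 mm tall (69 to 85 mm above the bench), the space below it is free. The lever points from pivot to tip.
- lever (a joint): Lever angle, rad: 0 is closed (start, on its stop), growing anticlockwise from above to 1.571, fully open on its other stop. It takes 0.12 N m to move (about 1.5 N at the grip) and stays where it is left.
- jar_a: Loose white capped jar, 44 mm diameter, 70 mm tall, standing; origin at the centre of its underside. Bystander.
- jar_b: Another such jar. Bystander.
- jar_c: Another such jar. Bystander.
- screwdriver: Loose screwdriver with a yellow handle, 170 mm long, lying on the bench; its origin lies on it. Bystander.
- spray: Loose clear spray bottle, 70 mm diameter, 170 mm tall, standing; origin at the centre of its underside. Bystander.
Things that resemble listed ones, but are neither listed nor needed, are in the scene too. Leave any green or orange look-alike of the blue_valve alone.

How it is judged (in metres and radians):
On the way, in this order (a step that is already met when the one before it is completed fails the run):
1. the blue valve is bottomed on its seat, with at least 0.2 N m on the knob (angle between the x axis of blue_knob and the x axis of blue_stem, either way round above 0.0167 rad and angle between the x axis of blue_stem and the x axis of blue_seat, either way round below 0.2 rad), for 0.2 s.
2. the blue valve is backed off a quarter turn (within 16 degrees) from its nominal seat (angle between the x axis of blue_stem and the x axis of blue_seat, either way round above 1.29 rad), for 0.3 s.
3. the shut-off lever is fully open (to within 10 degrees) (value of joint lever above 1.4 rad), for 0.2 s.
At the end, for the whole second after the job is handed in: The blue valve stands a quarter turn open: 90 degrees, within 16, from the nominal seat, itself within 6 degrees of where the stem bottoms, so a back-off of 90 degrees within 10 always passes, the shut-off lever is at least 1.40 rad (fully) open, both released and at rest (angle between the x axis of blue_stem and the x axis of blue_seat, either way round above 1.29 rad and value of joint lever above 1.4 rad and velocity of joint lever below 0.05 rad/s); the robot touches nothing.
It fails at once if the blue valve's knob is turned or held with more than 0.7 N m (angle between the x axis of blue_knob and the x axis of blue_stem, either way round above 0.0583 rad).
It fails at once if the yellow valve is touched (more than 1 N) (contact force between yellow_valve and anything else above 1 N).
It fails at once if a jar, the screwdriver or the spray bottle is shifted by more than 20 mm (distance of any of jar_a, jar_b, jar_c, screwdriver, spray from where it was at the start of the episode above 0.02 m).
It also fails if it takes over 67 s, if anything falls off the work surface, if the arm or the gripper's body presses on something with over 40 N, if the wrist force passes 120 N, or if a joint passes its speed limit or range.

### The arm

A 6-joint arm with a two-finger parallel gripper is mounted at the origin on the work surface. World frame = base frame: x ahead of the robot, y to its left, z up, the work surface at z = 0. Lengths are in mm, angles in degrees, forces in N, time in s.
With the tool pointing down it reaches from about 300 to 850 mm from the base axis. Payload 4.2 kg.
Tool frame: the origin (TCP) lies midway between the tips of the shut fingers; the grasp point (between the pads) lies 19 mm behind it; z points along the fingers, x is the direction in which the jaws open and shut, and the axes are right-handed (so a half turn about z gives the same grasp; the last joint's range is limited). The gripper opens to 91 mm and grips with 3 to 60 N. Pads are 32 mm wide; open, the fingers measure 118 mm over their backs; the gripper's body (76 mm by 178 mm) begins 60 mm behind the grasp point.
Start: joints at [-69.672, 18.312, 89.639, -0, 72.044, -1.146], TCP at [210.504, -535.099, 213.976] pointing down, gripper open.
Joint ranges: [-177.97, 177.97], [-48.28, 115.42], [12.27, 149.76], [-77.06, 257.06], [2.81, 150.46], [-146.56, 146.56]. Speed limits (degrees/s): [147.25, 147.25, 180, 180, 180, 180].

### API

Orientations are given as [roll, pitch, yaw] about the fixed x, y, z axes, in that order (R = Rz(yaw) Ry(pitch) Rx(roll)).
In Python, from workcell import monitor, vision, job, models gives the robot as it stands.
- The arm moves only by the shell command python3 -m creep 'ROWS' [FORCE]. ROWS is text: rows parted by semicolons, each of 7 numbers parted by spaces: the shift along the world's x, y, z in cm, then the turn, a rotation vector about the world's x, y, z in rad, then the gripper's target within -1 to 1 (shut at 1, half-way at 0, fully open at -1). In form: tx ty tz ax ay az hand; .... A call has 1 to 12 rows; each row shifts and turns the pose as measured when the row begins; what a row does not reach is not made up. A row lasts 1/12 s, in which the tool goes at most 41.7 mm and 7.16 degrees, less where a joint would pass 70% of its speed; a pose out of reach is approached as far as the arm can. A call is refused whole if a number of a shift passes 4.17 or a number of a turn 0.125, either way. A call with a gripper value outside its range is refused whole. The fingers move at their own pace and stop on an object; FORCE is the grip in N (left out, the last holds). Time passes only in rows, so rows that do not move let the fingers close. It gives the time, the measured TCP pose, the force and the opening at its end, in the units of the state.
- monitor.state(): the state, without advancing time (a new reading comes with each control period).
- vision.grab_frame(name): name is "side" or "top" or "wrist"; returns a dict with "img" (420x560x3 uint8, red, green, blue), "mtx" (3x3 intrinsics, pixels), "view" (4x4, takes a point from world to camera coordinates). Camera axes: x right, y down, z forward; pixel columns grow to the right and rows downward; lengths in mm; the calibration is good to about 2 mm. A picture is of the moment at which its call begins. There is no depth.
- job.job_done(): hands the job in, once; it reports no verdict.
Trained networks look in the newest picture that a camera, given by its name, has taken for a name from the list of things; names that differ only in an ending like _2 or _b are one class to them, and where a whole thing is asked for, a point or a joint stands for the part that bears it (a point fixed in the world has none). Each returns a list of dicts, best first, with "confidence" (0 to 1); they miss things now and then, are a little off and sometimes report something else, mostly with a low value. They report only what shows in the picture. A call takes as long as a camera call. They do not tell look-alikes from the thing itself.
- models.search_frame(camera, query): "rect" ([left, top, right, bottom] in pixels, round what is visible of it).
- models.mark_of(camera, query): "at" ([column, row] in pixels: a listed point, or the origin of a listed thing).
The state is a dict: "time_s": time; "qpos": joint angles; "qvel": joint speeds; "effort": joint torques, N m; "ee_pos": TCP position; "ee_rot": TCP orientation; "force": force on the tool from outside, world axes, zero at the start; "torque": the same for the moment, N m; "gripper_width": finger opening in mm.
Only numpy, scipy, OpenCV 4.12 (cv2) and the standard library are available. Lean on these libraries where they do the work, as an engineer would, in place of code of your own. Each camera call takes 0.05 s, during which the arm holds its last target.

## Working session

There is one attempt and no reset: what is moved stays moved. The work goes in short steps, Python scripts to look and compute and a shell command to move; the robot and the scene stay as the last step left them, time stands still between calls to the robot, and variables do not carry over. Pictures are saved under pics/ and viewed, and the job is handed in when it is done.

```bash
mkdir -p pics; ls; cat > h.py <<'E'
import numpy as np, cv2
from workcell import monitor, vision, job, models
def snap(c,n):
    f=vision.grab_frame(c); cv2.imwrite(f'pics/{n}.png',f['img'][:,:,::-1]); return f
def ray(f,uv):
    V=f['view'];R=V[:3,:3];t=V[:3,3]
    return -R.T@t, R.T@np.linalg.inv(f['mtx'])@np.array([uv[0],uv[1],1.])
def atz(f,uv,z):
    o,d=ray(f,uv); return o+d*(z-o[2])/d[2]
def proj(f,p):
    c=f['view'][:3,:3]@np.array(p)+f['view'][:3,3]; q=f['mtx']@c; return q[:2]/q[2]
E
python3 - <<'E'
from h import *
np.set_printoptions(precision=1,suppress=True)
Z={'blue_valve':0,'blue_knob':117,'lever_pivot':77,'lever_tip':77,'jar_a':0,'screwdriver':8,'spray':0,'yellow_valve':0}
for c in ['top','side']:
    f=snap(c,c+'0')
    print(c,ray(f,(280,210)))
    for q in Z:
        for d in models.mark_of(c,q)[:5]: print(q,np.array(d['at']),round(d['confidence'],2),atz(f,d['at'],Z[q]))
s=monitor.state();print(s)
E
```

```text
pics
top (array([ 440.4,   59.5, 1279.3]), array([ 0.1,  0. , -1. ]))
blue_valve [169.2 289.4] 0.73 [320.  414.6   0. ]
blue_valve [202.1 149.8] 0.68 [770.7 320.5   0. ]
blue_valve [216.2 229.2] 0.64 [509.9 269.4   0. ]
blue_knob [158.5 292. ] 0.57 [323.7 412.6 117. ]
blue_knob [265.  198.3] 0.57 [594.2 108.3 117. ]
blue_knob [208. 225.] 0.56 [515.8 274.4 117. ]
blue_knob [198.8 137.7] 0.51 [777.6 307.4 117. ]
lever_pivot [300.7 206. ] 0.94 [575.8   1.6  77. ]
lever_tip [260.  198.1] 0.74 [600.1 125.2  77. ]
jar_a [238.4 174.6] 0.73 [687.7 200.2   0. ]
jar_a [364.8 170.6] 0.59 [ 700.1 -211.2    0. ]
jar_a [334.3 278.2] 0.51 [ 355.2 -106.5    0. ]
screwdriver [275.1 274.1] 0.58 [368.3  80.2   8. ]
spray [275.5 274.3] 0.61 [367.2  79.1   0. ]
yellow_valve [375.2 234.9] 0.82 [ 491.4 -239.1    0. ]
yellow_valve [275.6 278.1] 0.6 [355.4  78.7   0. ]
side (array([ 330.1, -565.5,  779.8]), array([ 0.3,  0.7, -0.7]))
blue_valve [306.6 166.4] 0.6 [779.4 317.3   0. ]
blue_valve [155.1 180.4] 0.55 [328.2 422.3   0. ]
blue_knob [309.8 134.6] 0.77 [782.7 317.  117. ]
blue_knob [148.  150.9] 0.53 [331.2 408.5 117. ]
blue_knob [223.4 165.8] 0.49 [507.1 268.1 117. ]
lever_pivot [287.5 234. ] 0.67 [586.4  13.6  77. ]
lever_tip [276.2 208. ] 0.84 [593.8 105.3  77. ]
jar_a [296.9 193.6] 0.92 [700.5 212.4  -0. ]
jar_a [376.  311.4] 0.71 [ 708.2 -207.6    0. ]
jar_a [207.8 325.6] 0.61 [ 353.3 -104.2    0. ]
screwdriver [190.5 262.5] 0.91 [356.9  71.2   8. ]
yellow_valve [295.6 358.8] 0.72 [ 499.3 -241.6    0. ]
{'time_s': 0.9, 'qpos': array([-69.7,  18.3,  89.6,  -0. ,  72. ,  -1.1]), 'qvel': array([-0. ,  0.2, -0.1, -0. , -0. ,  0.1]), 'effort': array([ -0. , -41.2, -23.2,   0.1,   0. ,  -0. ]), 'ee_pos': array([ 210.5, -535.1,  214. ]), 'ee_rot': array([180. ,  -0. , -68.5]), 'force': array([-0.2,  0.2, -0.5]), 'torque': array([-0.,  0.,  0.]), 'gripper_width': 91.3952063710228}
```

View pics/top0.png

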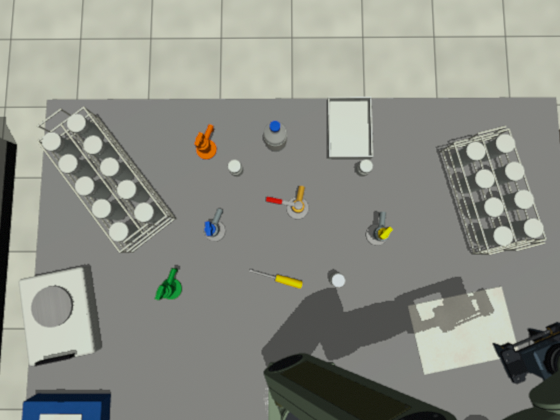

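View pics/side0.png

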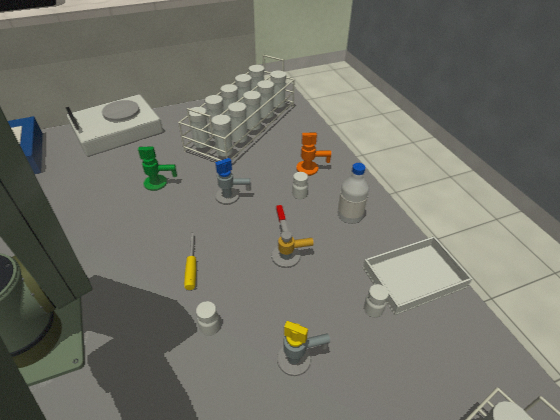

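The top view shows the blue valve near (212,229), that is about (512,270) mm. The shut-off pivot is near (298,207), with its red lever tip near (267,199). The green and orange look-alikes are at (170,288) and (205,145). I'll raise the tool and move towards the blue valve.

```bash
python3 -m creep '0 0 4 0 0 0 -1; 0 0 4 0 0 0 -1; 0 0 4 0 0 0 -1; 1.4 3.7 0 0 0 0 -1; 1.4 3.7 0 0 0 0 -1; 1.4 3.7 0 0 0 0 -1; 1.4 3.7 0 0 0 0 -1; 1.4 3.7 0 0 0 0 -1; 1.4 3.7 0 0 0 0 -1; 1.4 3.7 0 0 0 0 -1; 1.4 3.7 0 0 0 0 -1; 1.4 3.7 0 0 0 0 -1' 20
python3 -m creep '1.4 3.7 0 0 0 0 -1; 1.4 3.7 0 0 0 0 -1; 1.4 3.7 0 0 0 0 -1; 1.4 3.7 0 0 0 0 -1; 1.4 3.7 0 0 0 0 -1; 1.4 3.7 0 0 0 0 -1; 1.4 3.7 0 0 0 0 -1; 1.4 3.7 0 0 0 0 -1; 1.4 3.7 0 0 0 0 -1; 1.4 3.7 0 0 0 0 -1;  0 0 0 0 0 0 -1'
```

```text
time_s: 1.9
ee_pos: [336.1, -194.2, 338.5]
ee_rot: [-179.8, -0.3, -69.4]
force: [0.5, 0.5, 0.4]
gripper_width: 91.2
time_s: 2.82
ee_pos: [478.3, 202.7, 340.6]
ee_rot: [-179.2, -0.4, -69.0]
force: [-0.9, -0.2, -0.9]
gripper_width: 91.3
```

```bash
python3 - <<'E'
from h import *
np.set_printoptions(precision=1,suppress=True)
for c in ['wrist','top','side']:
    f=snap(c,c+'1')
    if c=='wrist': print(ray(f,(280,210)), proj(f,[512,270,117]), proj(f,[580,5,77]))
    for q,z in [('blue_knob',117),('blue_valve',0),('lever_pivot',77),('lever_tip',77)]:
        for d in models.mark_of(c,q)[:4]: print(c,q,np.array(d['at']),round(d['confidence'],2),atz(f,d['at'],z))
print(monitor.state()['qpos'])
E
```

```text
(array([547. , 231.5, 512.4]), array([-0.2, -0.1, -1. ])) [225.8 131.9] [462.6 157.5]
wrist blue_knob [ 51.7 241.2] 0.65 [328.8 412.9 117. ]
wrist blue_knob [220.1 132.7] 0.63 [509.1 275.3 117. ]
wrist blue_valve [231.4 129.1] 0.76 [507.8 275.6   0. ]
wrist blue_valve [ 97.3 215.4] 0.65 [325.7 414.5   0. ]
wrist lever_pivot [457.  155.6] 0.77 [579.6  12.2  77. ]
wrist lever_tip [392.6 111.5] 0.62 [597.6 104.6  77. ]
top blue_knob [200.9 137. ] 0.65 [779.8 301.1 117. ]
top blue_knob [158.7 292.1] 0.61 [323.4 412.1 117. ]
top blue_valve [203.9 146.4] 0.83 [782.1 314.9   0. ]
top blue_valve [171.6 288.1] 0.57 [324.1 407.1   0. ]
top lever_pivot [302.  206.2] 0.94 [575.2  -2.3  77. ]
top lever_tip [263.6 198.1] 0.6 [600.1 114.2  77. ]
side blue_knob [149. 148.] 0.71 [335.9 421.2 117. ]
side blue_knob [221.5 162.1] 0.69 [506.8 285.4 117. ]
side blue_knob [309.6 134.7] 0.62 [782.  316.7 117. ]
side blue_knob [223.  182.7] 0.53 [486.9 202.1 117. ]
side blue_valve [228.4 194.6] 0.68 [514.5 281.1   0. ]
side blue_valve [306.7 169.1] 0.65 [774.1 304.9   0. ]
side blue_valve [152.  182.1] 0.61 [318.3 417.8   0. ]
side blue_valve [226.9 180.8] 0.59 [527.9 341.8   0. ]
side lever_pivot [286.8 236. ] 0.64 [582.4   8.4  77. ]
side lever_tip [278.2 207.6] 0.81 [599.  104.8  77. ]
[21.5  9.3 83.6 -0.6 86.3 90.9]
```

View pics/wrist1.png

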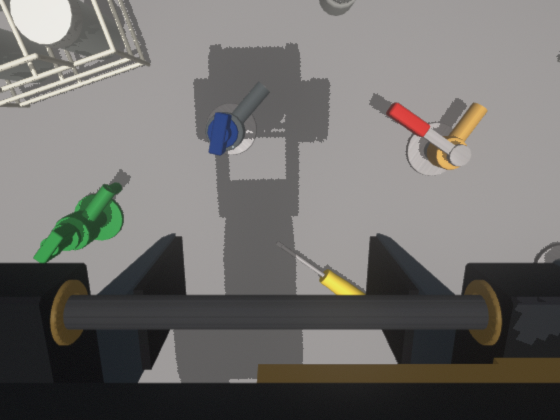

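The wrist view shows the blue knob at (220,132), with its wing running roughly vertically in the image. The lever pivot is at (457,153) and the red tip at (393,108). Next I'll measure the wing's direction.

```bash
python3 - <<'E'
from h import *
np.set_printoptions(precision=1,suppress=True)
f=vision.grab_frame('wrist'); im=f['img']
c=im[70:190,150:300]; cv2.imwrite('pics/crop1.png',cv2.resize(c[:,:,::-1],None,fx=5,fy=5,interpolation=cv2.INTER_CUBIC))
E
```

```text
(no output)
```

View pics/crop1.png

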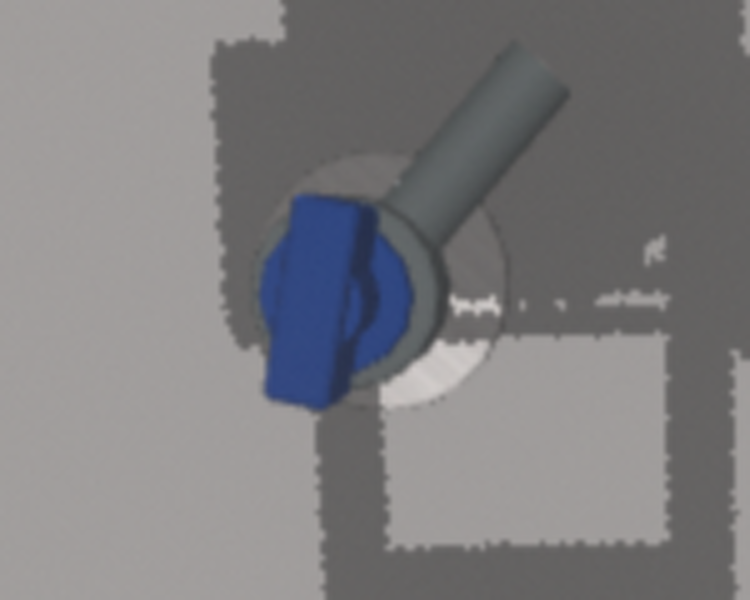

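```bash
python3 - <<'E'
from h import *
np.set_printoptions(precision=1,suppress=True)
f=vision.grab_frame('wrist')
P=[atz(f,(150+x/5,70+y/5),129) for x,y in [(297,197),(360,203),(327,408),(267,395)]]
for p in P: print(p)
print('centre',np.mean(P,0))
a=(P[0]+P[1])/2-(P[2]+P[3])/2; print(np.linalg.norm(a),np.degrees(np.arctan2(a[1],a[0])))
print('flange',atz(f,(150+382/5,70+281/5),2))
print('nozzle end', atz(f,(150+545/5,70+65/5),62))
print(monitor.state()['ee_pos'],monitor.state()['ee_rot'])
E
```

```text
[526.8 284.4 129. ]
[530.1 272.2 129. ]
[489.2 265.6 129. ]
[487.4 278.  129. ]
centre [508.4 275.1 129. ]
40.69336796629783 9.176427266319662
flange [508.  275.7   2. ]
nozzle end [571.6 250.3  62. ]
[476.7 196.6 341.9] [-179.3   -0.6  -69.3]
```

The knob is at (508,275) and the wing points at 9.2°. I'll use the grasp with yaw 99, which leaves q6 room to turn both ways.

```bash
python3 -m creep '0.3 0.8 0 0 0 0.125 -1; 0.3 0.8 0 0 0 0.125 -1; 0.3 0.8 0 0 0 0.125 -1; 0.3 0.8 0 0 0 0.125 -1; 0.3 0.8 0 0 0 0.125 -1; 0.3 0.8 0 0 0 0.125 -1; 0.3 0.8 0 0 0 0.125 -1; 0.3 0.8 0 0 0 0.125 -1; 0.3 0.8 0 0 0 0.125 -1; 0.3 0.7 0 0 0 0.125 -1; 0 0 0 0 0 0.125 -1; 0 0 0 0 0 0.125 -1' 35
python3 -m creep '0 0 0 0 0 0.125 -1; 0 0 0 0 0 0.125 -1; 0 0 0 0 0 0.125 -1; 0 0 0 0 0 0.125 -1; 0 0 0 0 0 0.125 -1; 0 0 0 0 0 0.125 -1; 0 0 0 0 0 0.125 -1; 0 0 0 0 0 0.125 -1; 0 0 0 0 0 0.125 -1; 0 0 0 0 0 0.125 -1; 0 0 0 0 0 0 -1; 0 0 0 0 0 0 -1'
```

```text
time_s: 4.67
ee_pos: [507.9, 280.2, 341.0]
ee_rot: [-179.3, -0.6, 17.0]
force: [-0.2, 0.4, -0.7]
gripper_width: 91.1
time_s: 5.67
ee_pos: [508.3, 281.8, 339.0]
ee_rot: [-179.2, -0.5, 88.6]
force: [-0.6, -0.0, 0.8]
gripper_width: 91.3
```

```bash
python3 -m creep '0 -0.6 -3.5 -0.014 0.009 0.095 -1; 0 0 -3.5 0 0 0.09 -1; 0 0 -3.5 0 0 0 -1; 0 0 -3 0 0 0 -1; 0 0 0 0 0 0 -1; 0 0 0 0 0 0 -1'
python3 - <<'E'
from h import *
f=snap('wrist','w2')
print(proj(f,[508,275,117]))
print(monitor.state()['torque'],monitor.state()['qpos'])
E
```

```text
time_s: 6.17
ee_pos: [508.8, 276.1, 202.5]
ee_rot: [-179.1, 0.1, 98.8]
force: [0.2, 0.1, 0.3]
gripper_width: 91.0
[273.14384555 217.29721009]
[ 0.10945524 -0.15268337  0.09094247] [ 27.25420768  19.55093382  89.49164178   0.17929395  71.87922611
 -71.60786451]
```

View pics/w2.png

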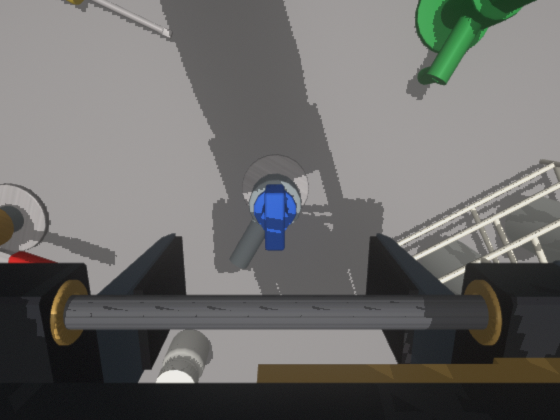

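The wing is at (275,217), vertical in the image and centred between the jaws, matching the projection. I'll descend and grip.

```bash
python3 -m creep '-0.1 -0.1 -3 -0.015 0 0 -1; 0 0 -3 0 0 0 -1; 0 0 -2.5 0 0 0 -1; 0 0 -1.2 0 0 0 -1; 0 0 0 0 0 0 -1; 0 0 0 0 0 0 -1'
python3 - <<'E'
from h import *
f=snap('wrist','w3');snap('side','s3')
print(monitor.state()['torque'],monitor.state()['force'])
E
```

```text
time_s: 6.72
ee_pos: [517.2, 280.2, 117.4]
ee_rot: [179.5, 0.5, 98.4]
force: [1.0, -0.3, 0.3]
gripper_width: 91.3
[ 0.15647627 -0.10550437 -0.03774581] [-0.87363124  0.22004304 -0.04142253]
```

View pics/w3.png

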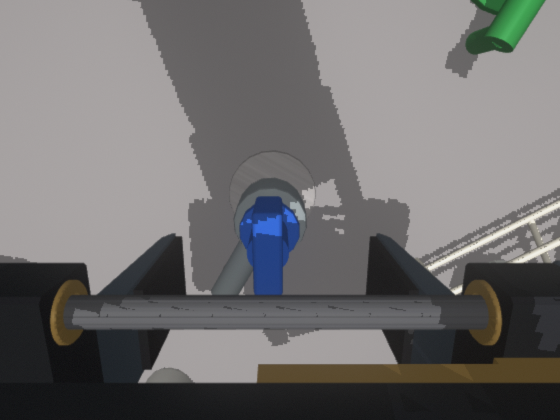

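```bash
python3 -m creep '-0.9 -0.5 -0.7 0 0 0 -1; 0 0 -0.5 0 0 0 -1; 0 0 0 0 0 0 -1; 0 0 0 0 0 0 -1'
python3 -c "
from h import *
print(monitor.state()['ee_pos'],monitor.state()['force'],monitor.state()['torque'])"
```

```text
time_s: 7.15
ee_pos: [512.7, 277.4, 112.2]
ee_rot: [178.7, 0.2, 98.4]
force: [-0.1, 0.6, -0.2]
gripper_width: 90.8
[512.69122762 277.44509455 112.16707048] [-0.07627796  0.61543343 -0.24873132] [ 0.09977435 -0.10180345 -0.02802947]
```

```bash
python3 -m creep '-0.5 -0.3 -1.0 0.02 0 0 -1; 0 0 0 0 0 0 -1; 0 0 0 0 0 0 -1'; python3 -m creep '0 0 -0.4 0 0 0 -1; 0 0 0 0 0 0 -1'
```

```text
time_s: 7.4
ee_pos: [510.4, 276.0, 104.9]
ee_rot: [178.2, -1.1, 98.4]
force: [-0.3, 0.5, 0.1]
gripper_width: 91.4
time_s: 7.57
ee_pos: [511.7, 276.6, 101.9]
ee_rot: [178.1, -1.1, 98.4]
force: [0.0, -0.3, -0.5]
gripper_width: 91.2
```

```bash
python3 -m creep '-0.4 -0.2 0 -0.022 0.03 0 -1; 0 0 0 0 0 0 -1; 0 0 0 0 0 0 -1'
```

```text
time_s: 7.82
ee_pos: [508.7, 275.4, 102.5]
ee_rot: [179.9, -0.1, 98.4]
force: [-0.0, -0.3, -0.1]
gripper_width: 91.4
```

Aligned. Closing the gripper.

```bash
python3 -m creep '0 0 0 0 0 0 1; 0 0 0 0 0 0 1; 0 0 0 0 0 0 1; 0 0 0 0 0 0 1; 0 0 0 0 0 0 1; 0 0 0 0 0 0 1; 0 0 0 0 0 0 1; 0 0 0 0 0 0 1' 35
python3 -m creep '0 0 0 0 0 0 1; 0 0 0 0 0 0 1; 0 0 0 0 0 0 1; 0 0 0 0 0 0 1'
cat > t.py <<'E'
from h import *
s=monitor.state();print('T',s['torque'].round(3),'F',s['force'].round(1),'q6',s['qpos'][5].round(2),'eff',s['effort'][5].round(3),s['effort'][0].round(2),'rot',np.round(s['ee_rot'],2), 'w',s['gripper_width'])
E
python3 t.py;python3 t.py
```

```text
time_s: 8.48
ee_pos: [509.0, 275.6, 102.8]
ee_rot: [179.8, -0.1, 98.4]
force: [0.6, 0.5, 0.4]
gripper_width: 40.7
time_s: 8.82
ee_pos: [509.0, 275.4, 102.9]
ee_rot: [179.8, -0.1, 98.4]
force: [0.1, -1.6, 0.0]
gripper_width: 18.7
T [-0.05  -0.17   0.028] F [ 0.1 -1.6  0. ] q6 -71.13 eff -0.0 0.44 rot [ 1.7976e+02 -1.0000e-01  9.8380e+01] w 18.687778325421462
T [-0.05  -0.17   0.028] F [ 0.1 -1.6  0. ] q6 -71.13 eff -0.0 0.44 rot [ 1.7976e+02 -1.0000e-01  9.8380e+01] w 18.687778325421462
```

```bash
python3 -m creep '0 0 0 0 0 0 1; 0 0 0 0 0 0 1; 0 0 0 0 0 0 1; 0 0 0 0 0 0 1';python3 t.py
python3 -m creep '0 0 0 0 0 -0.04 1; 0 0 0 0 0 -0.04 1; 0 0 0 0 0 -0.04 1; 0 0 0 0 0 0 1';python3 t.py
```

```text
time_s: 9.15
ee_pos: [509.0, 275.3, 102.9]
ee_rot: [179.8, -0.1, 98.4]
force: [0.6, -0.3, 1.0]
gripper_width: 18.8
T [ 0.078 -0.101  0.043] F [ 0.6 -0.3  1. ] q6 -71.13 eff 0.001 0.17 rot [ 1.7976e+02 -1.1000e-01  9.8370e+01] w 18.831652449511626
time_s: 9.48
ee_pos: [509.0, 275.2, 102.9]
ee_rot: [179.8, -0.1, 91.2]
force: [0.5, -0.1, -0.1]
gripper_width: 19.2
T [ 0.017 -0.155 -0.012] F [ 0.5 -0.1 -0.1] q6 -63.93 eff 0.28 0.14 rot [ 1.7976e+02 -8.0000e-02  9.1230e+01] w 19.153262467466185
```

```bash
python3 - <<'E'
from h import *
f=vision.grab_frame('side');c=f['img'][90:230,150:310];cv2.imwrite('pics/s4.png',cv2.resize(c[:,:,::-1],None,fx=5,fy=4,interpolation=cv2.INTER_CUBIC))
f=snap('wrist','w4')
E
```

```text
(no output)
```

View pics/s4.png

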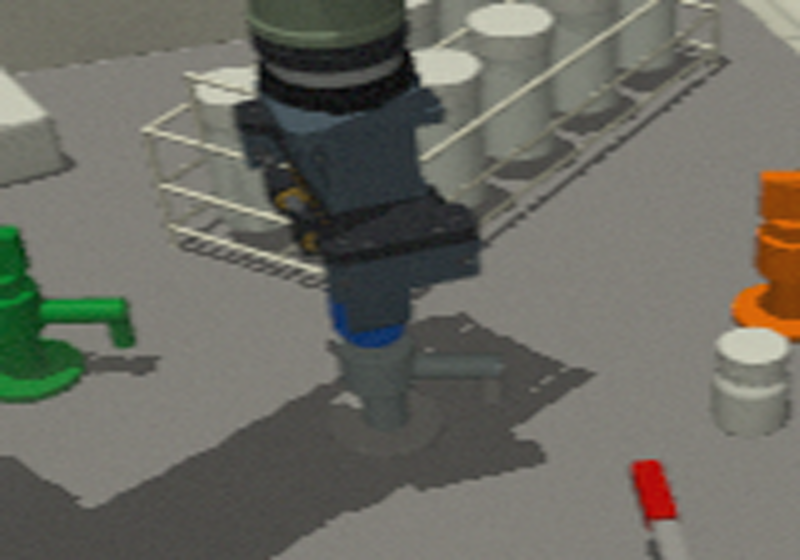

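View pics/w4.png

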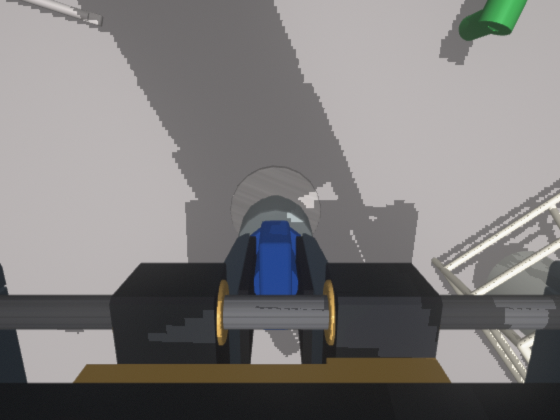

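The pads are closed to 19 mm on what looks like a boss at the wing's base, seen at (275,265), not on the 14 mm wing. I'll regrip a bit higher.

```bash
python3 -m creep '0 0 0 0 0 0 0.3; 0 0 0 0 0 0 0.3; 0 0 0 0 0 0 0.3; 0 0 1 0 0 0 0.3; 0 0 0 0 0 0 0.3; 0 0 0 0 0 0 0.3'; python3 t.py
python3 - <<'E'
from h import *
f=vision.grab_frame('wrist');c=f['img'][190:310,200:350];cv2.imwrite('pics/w5.png',cv2.resize(c[:,:,::-1],None,fx=5,fy=5,interpolation=cv2.INTER_CUBIC))
E
```

```text
time_s: 10.08
ee_pos: [509.0, 275.5, 113.8]
ee_rot: [179.8, -0.1, 91.5]
force: [-0.4, -0.6, 0.2]
gripper_width: 31.7
T [ 0.179 -0.114 -0.006] F [-0.4 -0.6  0.2] q6 -64.17 eff 0.0 -0.0 rot [ 1.7977e+02 -1.1000e-01  9.1450e+01] w 31.741389874403144
```

View pics/w5.png

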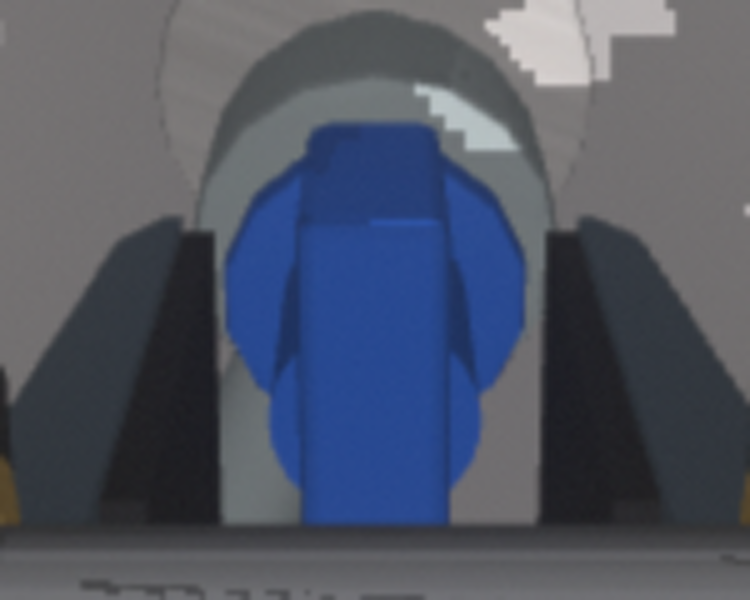

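The wing (crop columns 300–450) is well aligned with the jaws. The round boss bulges to either side below it. I'm gripping at this height.

```bash
python3 -m creep '0 0 0 0 0 0 1; 0 0 0 0 0 0 1; 0 0 0 0 0 0 1; 0 0 0 0 0 0 1; 0 0 0 0 0 0 1; 0 0 0 0 0 0 1; 0 0 0 0 0 0 1' 35; python3 t.py
```

```text
time_s: 10.72
ee_pos: [509.5, 275.3, 114.4]
ee_rot: [179.7, -0.1, 91.5]
force: [0.4, -1.0, 0.3]
gripper_width: 18.5
T [ 0.056 -0.156  0.023] F [ 0.4 -1.   0.3] q6 -64.18 eff 0.002 0.23 rot [ 1.7969e+02 -1.2000e-01  9.1460e+01] w 18.464275822563046
```

```bash
python3 - <<'E'
from h import *
f=vision.grab_frame('wrist');np.set_printoptions(precision=1,suppress=True)
V=f['view']
for z in [95,100,105,110,115,120,125,129]:
    p=np.array([508.5,275.3,z]); d=(V[:3,:3]@p+V[:3,3])[2]
    print(z,proj(f,p),'mm/px',d/f['mtx'][0,0], 'near wing end',proj(f,p-[21,0,0]),proj(f,p+[21,0,0]))
s=monitor.state();print(s['gripper_width'])
c=f['img'][190:310,200:350];cv2.imwrite('pics/w6.png',cv2.resize(c[:,:,::-1],None,fx=5,fy=5,interpolation=cv2.INTER_CUBIC))
E
```

```text
95 [273.7 249.3] mm/px 0.5481311147202431 near wing end [274.6 212.5] [272.8 284. ]
100 [273.7 252.7] mm/px 0.5351705369548173 near wing end [274.6 215.1] [272.7 288.2]
105 [273.6 256.4] mm/px 0.5222099591893915 near wing end [274.6 217.9] [272.7 292.6]
110 [273.6 260.2] mm/px 0.5092493814239657 near wing end [274.6 220.9] [272.6 297.3]
115 [273.5 264.3] mm/px 0.4962888036585399 near wing end [274.6 224. ] [272.6 302.1]
120 [273.5 268.5] mm/px 0.4833282258931141 near wing end [274.6 227.3] [272.5 307.2]
125 [273.5 273. ] mm/px 0.4703676481276883 near wing end [274.6 230.7] [272.4 312.6]
129 [273.4 276.8] mm/px 0.45999918591534766 near wing end [274.6 233.6] [272.4 317.1]
18.878734168475052
```

View pics/w6.png

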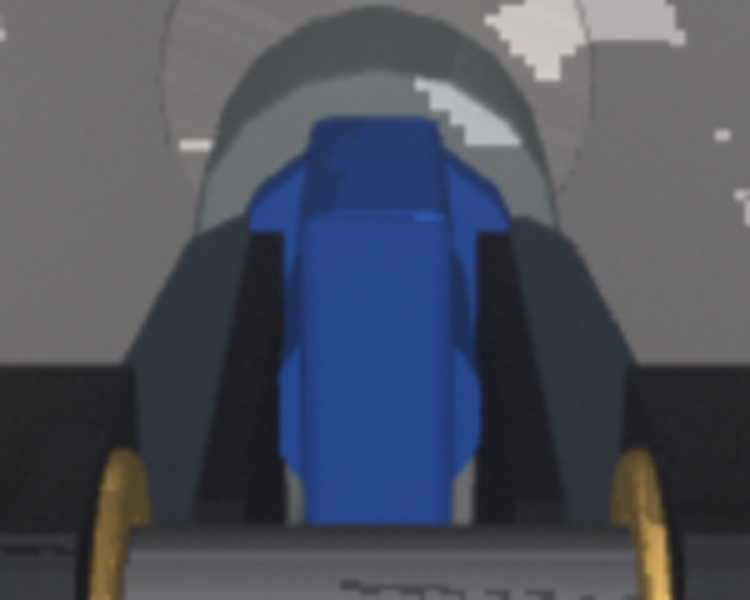

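The pads are resting on the boss, which is about 19 mm across. Friction carried the knob on the first turn and the wing edges back it up, so I'll keep this grip, raise the force a little and turn clockwise while watching the torque.

```bash
python3 -m creep '0 0 0 0 0 0 1; 0 0 0 0 0 -0.04 1; 0 0 0 0 0 -0.04 1; 0 0 0 0 0 -0.04 1' 45;python3 t.py
python3 -m creep '0 0 0 0 0 -0.03 1; 0 0 0 0 0 -0.03 1;0 0 0 0 0 -0.03 1';python3 t.py
```

```text
time_s: 11.1
ee_pos: [509.5, 275.1, 114.4]
ee_rot: [179.7, -0.1, 84.4]
force: [0.7, 0.3, 1.2]
gripper_width: 18.2
T [-0.004 -0.09   0.076] F [0.7 0.3 1.2] q6 -57.02 eff -0.369 0.24 rot [ 1.7968e+02 -9.0000e-02  8.4360e+01] w 18.19147190927851
time_s: 11.35
ee_pos: [509.5, 275.0, 114.4]
ee_rot: [179.7, -0.1, 79.0]
force: [-1.1, -0.3, 1.3]
gripper_width: 18.4
T [ 0.05  -0.087  0.034] F [-1.1 -0.3  1.3] q6 -51.56 eff -0.256 0.23 rot [ 1.7968e+02 -6.0000e-02  7.8960e+01] w 18.432580662703483
```

```bash
cat > chk.py <<'E'
import sys
from h import *
v=monitor.state();print('Mz',v['torque'][2].round(3),'yaw',v['ee_rot'][2].round(2),'eff6',v['effort'][5].round(3),flush=True)
sys.exit(int(v['torque'][2]>0.15))
E
R='>/dev/null'
python3 -m creep '0 0 0 0 0 -0.015 1; 0 0 0 0 0 -0.015 1' >/dev/null && python3 chk.py && python3 -m creep '0 0 0 0 0 -0.015 1; 0 0 0 0 0 -0.015 1' >/dev/null && python3 chk.py && python3 -m creep '0 0 0 0 0 -0.015 1; 0 0 0 0 0 -0.015 1' >/dev/null && python3 chk.py && python3 -m creep '0 0 0 0 0 -0.015 1; 0 0 0 0 0 -0.015 1' >/dev/null && python3 chk.py && python3 -m creep '0 0 0 0 0 -0.015 1; 0 0 0 0 0 -0.015 1' >/dev/null && python3 chk.py && python3 -m creep '0 0 0 0 0 -0.015 1; 0 0 0 0 0 -0.015 1' >/dev/null && python3 chk.py
```

```text
Mz 0.039 yaw 77.15 eff6 -0.094
Mz 0.04 yaw 75.31 eff6 -0.11
Mz 0.068 yaw 73.44 eff6 -0.113
Mz 0.086 yaw 71.54 eff6 -0.113
Mz 0.103 yaw 69.64 eff6 -0.113
Mz 0.022 yaw 67.73 eff6 -0.112
```

```bash
python3 - <<'E'
from h import *
f=vision.grab_frame('wrist');c=f['img'][190:310,200:350];cv2.imwrite('pics/w7.png',cv2.resize(c[:,:,::-1],None,fx=4,fy=4,interpolation=cv2.INTER_CUBIC))
E
python3 -m creep '0 0 0 0 0 -0.015 1; 0 0 0 0 0 -0.015 1' >/dev/null && python3 chk.py && python3 -m creep '0 0 0 0 0 -0.015 1; 0 0 0 0 0 -0.015 1' >/dev/null && python3 chk.py && python3 -m creep '0 0 0 0 0 -0.015 1; 0 0 0 0 0 -0.015 1' >/dev/null && python3 chk.py && python3 -m creep '0 0 0 0 0 -0.015 1; 0 0 0 0 0 -0.015 1' >/dev/null && python3 chk.py && python3 -m creep '0 0 0 0 0 -0.015 1; 0 0 0 0 0 -0.015 1' >/dev/null && python3 chk.py && python3 -m creep '0 0 0 0 0 -0.015 1; 0 0 0 0 0 -0.015 1' >/dev/null && python3 chk.py
```

```text
Mz 0.076 yaw 65.86 eff6 -0.02
Mz 0.316 yaw 64.01 eff6 0.138
```

View pics/w7.png

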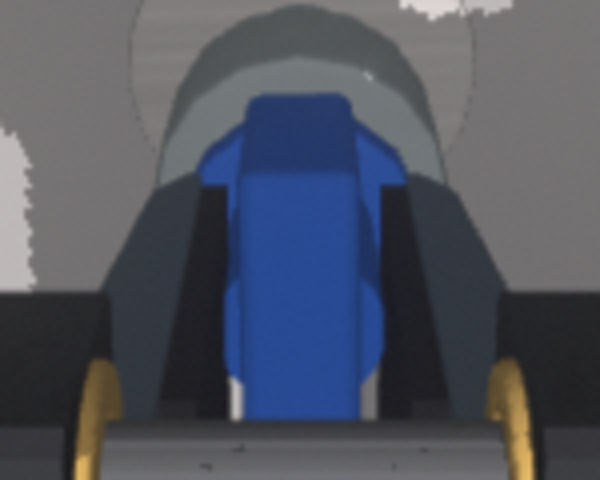

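The wing stays square to the jaws, so there's no slip, and the torque has jumped to 0.32 N m. I'll hold and re-read it.

```bash
python3 -m creep '0 0 0 0 0 0 1; 0 0 0 0 0 0 1' ; python3 chk.py; python3 -m creep '0 0 0 0 0 0 1' >/dev/null; python3 chk.py
```

```text
time_s: 12.9
ee_pos: [509.4, 274.6, 114.4]
ee_rot: [179.6, 0.0, 64.0]
force: [-0.2, -0.9, 1.5]
gripper_width: 18.0
Mz 0.353 yaw 63.99 eff6 0.301
Mz 0.279 yaw 64.01 eff6 0.292
```

```bash
python3 -m creep '0 0 0 0 0 -0.006 1; 0 0 0 0 0 0 1' >/dev/null; python3 chk.py; python3 -m creep '0 0 0 0 0 0 1; 0 0 0 0 0 0 1' >/dev/null; python3 chk.py;  python3 -m creep '0 0 0 0 0 0 1;0 0 0 0 0 0 1' >/dev/null; python3 chk.py
```

```text
Mz 0.331 yaw 63.66 eff6 0.355
Mz 0.322 yaw 63.67 eff6 0.32
Mz 0.318 yaw 63.68 eff6 0.317
```

It's snug at about 0.32 N m and steady for 0.6 s, at yaw 63.7. The stem bottoms at roughly yaw 65.2, so I'll back off to about 155.

```bash
python3 -m creep '0 0 0 0 0 0.05 1; 0 0 0 0 0 0.09 1; 0 0 0 0 0 0.09 1; 0 0 0 0 0 0.09 1; 0 0 0 0 0 0.09 1; 0 0 0 0 0 0.09 1; 0 0 0 0 0 0.09 1; 0 0 0 0 0 0.09 1; 0 0 0 0 0 0.09 1'; python3 chk.py;python3 -m creep '0 0 0 0 0 0.09 1; 0 0 0 0 0 0.09 1; 0 0 0 0 0 0.09 1; 0 0 0 0 0 0.09 1; 0 0 0 0 0 0.09 1; 0 0 0 0 0 0.09 1; 0 0 0 0 0 0.09 1; 0 0 0 0 0 0 1'; python3 chk.py
```

```text
time_s: 14.23
ee_pos: [509.4, 275.7, 114.4]
ee_rot: [179.7, -0.2, 109.2]
force: [0.4, -0.5, 1.0]
gripper_width: 18.3
Mz -0.049 yaw 109.18 eff6 0.871
time_s: 14.9
ee_pos: [508.8, 276.6, 114.4]
ee_rot: [179.7, -0.5, 146.6]
force: [-0.1, -1.1, 1.2]
gripper_width: 18.1
Mz 0.022 yaw 146.59 eff6 -0.597
```

```bash
python3 -m creep '0 0 0 0 0 0.08 1; 0 0 0 0 0 0.075 1; 0 0 0 0 0 0 1; 0 0 0 0 0 0 1; 0 0 0 0 0 0 1; 0 0 0 0 0 0 1'; python3 chk.py;
python3 - <<'E'
from h import *
f=vision.grab_frame('wrist');c=f['img'][190:310,200:350];cv2.imwrite('pics/w8.png',cv2.resize(c[:,:,::-1],None,fx=4,fy=4,interpolation=cv2.INTER_CUBIC))
E
```

```text
time_s: 15.4
ee_pos: [508.5, 276.6, 114.4]
ee_rot: [179.6, -0.6, 154.8]
force: [-0.8, -1.1, 0.7]
gripper_width: 18.3
Mz 0.035 yaw 154.79 eff6 0.041
```

View pics/w8.png

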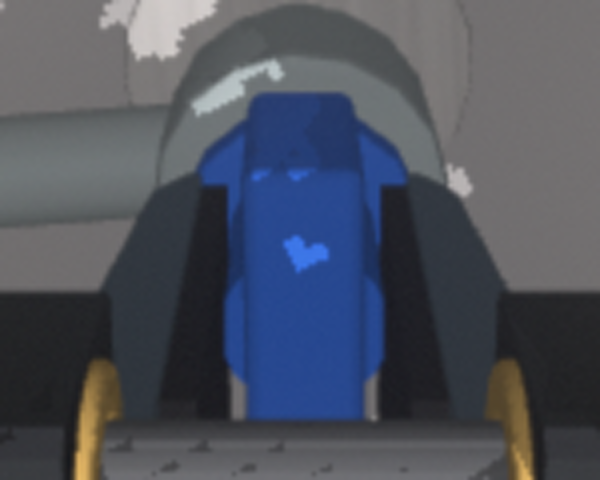

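The wing is still square to the jaws and the back-off is about 89.6°. I'm releasing and rising, and turning the wrist back.

```bash
python3 -m creep '0 0 0 0 0 0 0; 0 0 0 0 0 0 0; 0 0 0 0 0 0 0; 0 0 0 0 0 0 0; 0 0 0 0 0 0 0; 0 0 3 0 0 0 0; 0 0 3 0 0 0 0; 0 0 3 0 0 0 0; 0 0 3 0 0 -0.1 0; 0 0 2 0 0 -0.12 0; 0 0 0 0 0 -0.12 0; 0 0 0 0 0 -0.12 0' 20
python3 -m creep '0.4 -0.6 1 0 0 -0.12 0; 0.4 -0.6 1 0 0 -0.12 0; 0.4 -0.6 1 0 0 -0.12 0; 0.4 -0.6 0 0 0 -0.12 0; 0.4 -0.6 0 0 0 -0.12 0; 0.4 -0.6 0 0 0 -0.12 0; 0 0 0 0 0 0 0.5; 0 0 0 0 0 0 0.5'
python3 - <<'E'
from h import *
np.set_printoptions(precision=1,suppress=True)
for c in ['wrist','side']:
    f=snap(c,c+'9')
    for q,z in [('blue_knob',117),('lever_pivot',77),('lever_tip',77)]:
        for d in models.mark_of(c,q)[:3]: print(c,q,np.array(d['at']),round(d['confidence'],2),atz(f,d['at'],z))
    print(proj(f,[508.5,275,129]))
E
```

```text
time_s: 16.45
ee_pos: [505.9, 276.4, 258.8]
ee_rot: [179.7, -1.1, 127.2]
force: [-0.2, -0.1, -0.1]
gripper_width: 45.7
time_s: 17.12
ee_pos: [530.5, 239.6, 292.0]
ee_rot: [179.5, -1.3, 84.2]
force: [-0.3, -0.3, -0.0]
gripper_width: 34.9
wrist blue_knob [305.9 162.7] 0.57 [509.  275.1 117. ]
wrist lever_pivot [ 68.6 250.7] 0.83 [585.   10.6  77. ]
wrist lever_tip [162.1 258.3] 0.56 [605.2 110.6  77. ]
[307.  164.1]
side blue_knob [220.  163.9] 0.75 [500.9 279.3 117. ]
side blue_knob [148.7 151.2] 0.75 [332.8 406.4 117. ]
side blue_knob [227.8 181.5] 0.62 [499.6 202.2 117. ]
side lever_pivot [283.6 236.8] 0.66 [574.5   8.8  77. ]
side lever_tip [278.  208.6] 0.68 [597.2 101.6  77. ]
[222.8 160.6]
```

View pics/wrist9.png

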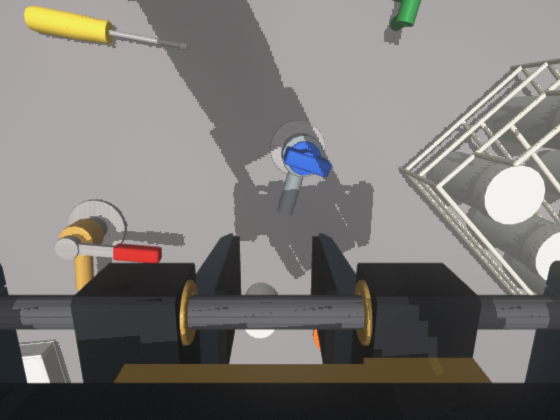

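The knob at (307,160) has turned. The lever pivot is at (67,248) and the red grip's end at (160,255). I'll check the wing angle and work out the lever's geometry.

```bash
python3 - <<'E'
from h import *
np.set_printoptions(precision=1,suppress=True)
f=vision.grab_frame('wrist')
c=f['img'][120:220,250:360];cv2.imwrite('pics/w10.png',cv2.resize(c[:,:,::-1],None,fx=6,fy=6,interpolation=cv2.INTER_CUBIC))
for uv,z in [((67,246),85),((160,254),85),((114,252),85)]: print(atz(f,uv,z))
E
```

```text
[576.4  15.3  85. ]
[596.6 112.2  85. ]
[588.8  63.5  85. ]
```

View pics/w10.png

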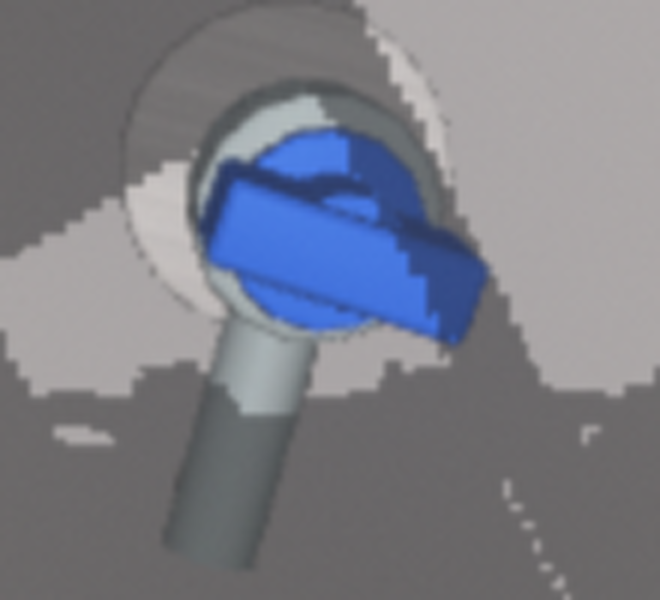

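```bash
python3 - <<'E'
from h import *
f=vision.grab_frame('wrist')
P=[atz(f,(250+x/6,120+y/6),129) for x,y in [(233,178),(487,265),(457,345),(208,258)]]
a=(P[1]+P[2])/2-(P[0]+P[3])/2; print(np.mean(P,0),np.linalg.norm(a),np.degrees(np.arctan2(a[1],a[0])))
print(monitor.state()['ee_rot'],monitor.state()['qpos'])
E
```

```text
[508.15582836 275.9607909  129.        ] 40.48615871561187 64.96626986521049
[179.49848705  -1.24647999  84.09665261] [ 22.69991348  16.28091475  81.40956577   0.86417036  81.27335228
 -61.51467451]
```

The wing measures 65.0°, against 64.8° expected from the tool, so the valve is set. Next I'll push the lever with shut fingers from its +x side.

```bash
python3 -m creep '1.9 -2.6 0 0 0 0 1; 1.9 -2.6 -1 0 0 0 1; 1.9 -2.6 -1 0 0 0 1; 1.9 -2.6 -1 0 0 0 1; 1.8 -2.6 -1 0 0 0 1; 1.7 -2.6 -1 0 0 0 1; 0 0 0 0 0 0 1; 0 0 0 0 0 0 1; 0 0 0 0 0 0 1'
python3 - <<'E'
from h import *
f=snap('top','t11');
s=monitor.state();print(s['ee_pos'],s['force'],s['torque'],s['gripper_width'])
f=snap('wrist','w11')
E
```

```text
time_s: 18.37
ee_pos: [645.2, 78.5, 240.2]
ee_rot: [179.4, -1.4, 84.5]
force: [0.2, -0.1, 0.6]
gripper_width: 0.7
[645.07594614  79.01444528 240.49595993] [-0.68847781  0.11747547  0.16357863] [ 0.11747811 -0.13675049  0.05699462] -0.10688280837196462
```

View pics/w11.png

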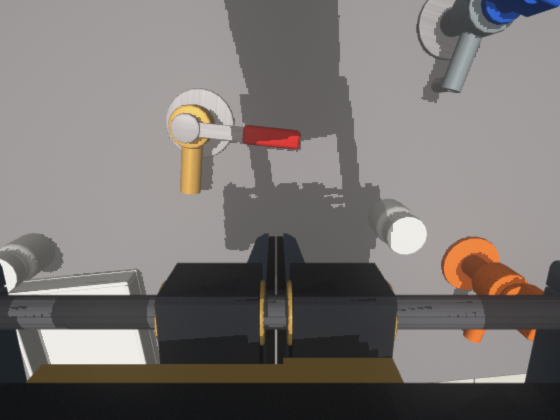

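The red grip spans (245,133)–(300,140) and the shut fingers at column 275 line up with it, with jars and spray bottle clear. Descending.

```bash
python3 -m creep '0 0 -3.5 0 0 0 1; 0 0 -3.5 0 0 0 1; 0 0 -3.5 0 0 0 1; 0 0 -3 0 0 0 1; 0 0 -2 0 0 0 1; 0 0 0 0 0 0 1; 0 0 0 0 0 0 1'
python3 -m creep '0 0 -1 0 0 0 1; 0 0 0 0 0 0 1; 0 0 0 0 0 0 1'
```

```text
time_s: 19.05
ee_pos: [644.3, 89.1, 90.0]
ee_rot: [178.4, -1.8, 85.3]
force: [0.5, 0.6, 0.2]
gripper_width: 0.4
time_s: 19.3
ee_pos: [646.5, 91.3, 84.0]
ee_rot: [178.0, -1.9, 85.4]
force: [-0.7, 0.4, -0.1]
gripper_width: 0.6
```

```bash
python3 -m creep '-0.5 -1 -1.5 -0.033 0.035 0 1; 0 0 -1 0 0 0 1; 0 0 0 0 0 0 1; 0 0 0 0 0 0 1'
python3 -m creep '-0.3 -0.3 -0.5 0 0 0 1; 0 0 0 0 0 0 1'; python3 - <<'E'
from h import *
snap('side','s12')
E
```

```text
time_s: 19.63
ee_pos: [644.9, 82.0, 63.5]
ee_rot: [179.2, 0.1, 85.4]
force: [-0.2, 0.2, 0.6]
gripper_width: 0.3
time_s: 19.8
ee_pos: [642.4, 79.2, 59.4]
ee_rot: [179.1, -0.0, 85.4]
force: [-0.6, -0.1, -0.5]
gripper_width: 0.7
```

View pics/s12.png

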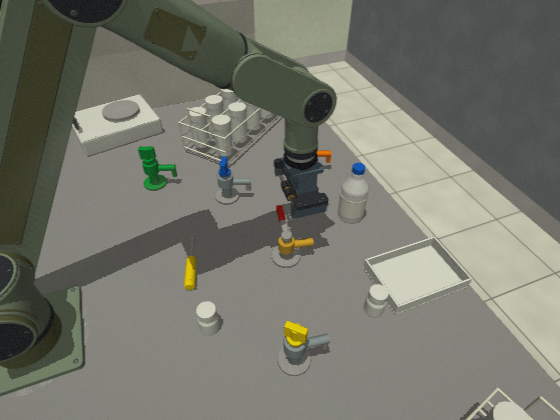

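```bash
python3 -m creep '-1.2 0 0 0 0 0 1; -1.2 0 0 0 0 0 1; -1.3 0.4 0 0 0 0 1; -1.3 0.4 0 0 0 0 1; -1.3 0 0 0 0 0 1; -1.3 0 0 0 0 0 1; 0 0 0 0 0 0 1'
```

```text
time_s: 20.43
ee_pos: [574.1, 86.7, 64.9]
ee_rot: [177.6, -0.2, 85.4]
force: [-0.7, -0.5, -0.2]
gripper_width: 0.2
```

```bash
python3 -m creep '-1.2 0 -0.2 0 0.03 0 1; -1.3 -0.5 0 0 0 0 1; -1.3 -0.6 0 0 0 0 1; -1 -0.8 0 0 0 0 1; -1 -1 0 0 0 0 1; 0 0 0 0 0 0 1'; python3 - <<'E'
from h import *
np.set_printoptions(precision=1,suppress=True)
s=monitor.state();print(s['ee_pos'],s['force'])
f=snap('side','s13')
for q in ['lever_tip','lever_pivot']:
  for d in models.mark_of('side',q)[:2]: print(q,d['at'],d['confidence'],atz(f,d['at'],77))
E
```

```text
time_s: 20.93
ee_pos: [520.7, 58.0, 65.9]
ee_rot: [178.7, -0.4, 85.4]
force: [-0.2, -0.3, 0.5]
gripper_width: 0.1
[520.7  58.   65.9] [-0.2 -0.3  0.5]
lever_tip [228.7, 195.4] 0.67 [496.1 194.2  77. ]
lever_pivot [285.2, 232.8] 0.78 [582.8  19.1  77. ]
```

View pics/s13.png

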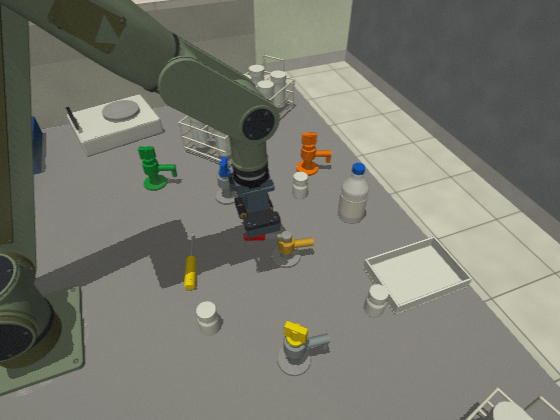

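The red grip is now at about (255,238) and moving with the fingers. I'll continue to the stop, gently.

```bash
python3 -m creep '-0.5 -0.8 0 0 0 0 1; -0.3 -0.6 0 0 0 0 1; 0 0 0 0 0 0 1'; python3 -m creep '-0.2 -0.5 0 0 0 0 1; 0 0 0 0 0 0 1'; python3 -m creep '0 -0.5 0 0 0 0 1; 0 0 0 0 0 0 1'
```

```text
time_s: 21.33
ee_pos: [515.9, 44.9, 65.9]
ee_rot: [178.5, -0.5, 85.4]
force: [0.6, 0.5, 0.3]
gripper_width: 0.2
time_s: 21.5
ee_pos: [516.0, 44.5, 66.3]
ee_rot: [178.3, -1.2, 85.0]
force: [-0.6, 0.7, -0.1]
gripper_width: 0.6
time_s: 21.67
ee_pos: [515.9, 44.7, 66.2]
ee_rot: [178.4, -1.8, 84.6]
force: [0.3, 0.1, 0.9]
gripper_width: 0.5
```

Motion has stopped at y≈44.7, which is probably the stop, though the force reading is small. I'll back off and look.

```bash
python3 -m creep '0.3 1.5 0 0 0 0 1; 0.3 2 0 0 0 0 1; 0 2 0 0 0 0 1; 0 0 3 0 0 0 1; 0 0 3.5 0 0 0 1; 0 0 3.5 0 0 0 1; 0 0 3.5 0 0 0 1; 0 0 3 0 0 0 1; 0 0 0 0 0 0 1'; python3 - <<'E'
from h import *
np.set_printoptions(precision=1,suppress=True)
for c in ['side','wrist','top']:
  f=snap(c,c+'14')
  for q in ['lever_tip','lever_pivot']:
    for d in models.mark_of(c,q)[:2]: print(c,q,d['at'],d['confidence'],atz(f,d['at'],77))
E
```

```text
time_s: 22.42
ee_pos: [513.8, 99.1, 233.3]
ee_rot: [179.5, -1.4, 84.6]
force: [1.3, -0.6, -0.1]
gripper_width: 0.1
side lever_tip [242.3, 242.6] 0.54 [478.8  27.3  77. ]
side lever_pivot [289.0, 233.9] 0.66 [589.8  12.6  77. ]
wrist lever_tip [190.5, 177.5] 0.6 [485.9  30.6  77. ]
top lever_tip [362.2, 172.6] 0.69 [ 678.3 -186.9   77. ]
top lever_pivot [299.9, 205.6] 0.46 [577.    4.1  77. ]
```

View pics/wrist14.png

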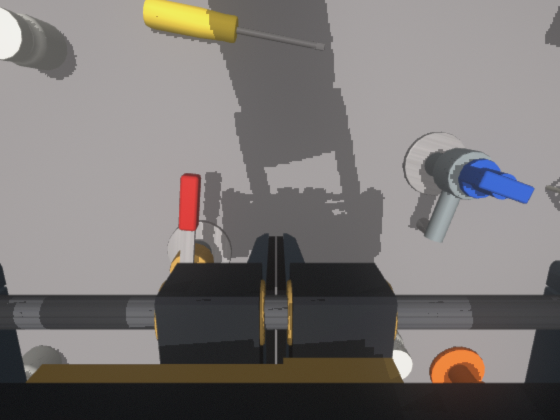

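View pics/side14.png

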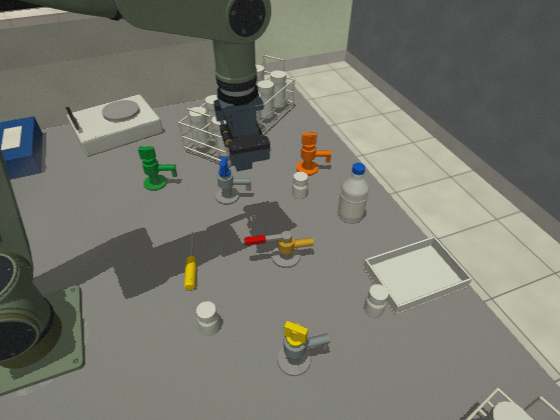

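```bash
python3 - <<'E'
from h import *
np.set_printoptions(precision=1,suppress=True)
f=vision.grab_frame('wrist');cv2.imwrite('pics/w15.png',cv2.resize(f['img'][150:270,130:260][:,:,::-1],None,fx=5,fy=5,interpolation=cv2.INTER_CUBIC))
hsv=cv2.cvtColor(f['img'],cv2.COLOR_RGB2HSV)
for c in ['wrist','side','top']:
    f=vision.grab_frame(c);h=cv2.cvtColor(f['img'],cv2.COLOR_RGB2HSV)
    m=(((h[...,0]<4)|(h[...,0]>176))&(h[...,1]>170)&(h[...,2]>110)).astype(np.uint8)
    n,l,st,ce=cv2.connectedComponentsWithStats(m)
    k=1+np.argmax(st[1:,4]);print(c,st[k],ce[k])
    p=np.argwhere(l==k)[:,::-1].astype(float)
    W=np.array([atz(f,q,80)[:2] for q in p]);mu=W.mean(0);u=np.linalg.svd(W-mu,full_matrices=False)[2][0]
    print('centre',mu,'axis',np.degrees(np.arctan2(u[1],u[0]))%180,'pivot->centre',np.degrees(np.arctan2(mu[1]-10,mu[0]-579)),np.hypot(mu[1]-10,mu[0]-579))
# initial
for c in ['top','side']:
    im=cv2.imread(f'pics/{c}0.png')[:,:,::-1];f=vision.grab_frame(c);h=cv2.cvtColor(np.ascontiguousarray(im),cv2.COLOR_RGB2HSV)
    m=(((h[...,0]<4)|(h[...,0]>176))&(h[...,1]>170)&(h[...,2]>110)).astype(np.uint8)
    n,l,st,ce=cv2.connectedComponentsWithStats(m)
    k=1+np.argmax(st[1:,4]);print('init',c,st[k],ce[k])
    p=np.argwhere(l==k)[:,::-1].astype(float)
    W=np.array([atz(f,q,80)[:2] for q in p]);mu=W.mean(0);u=np.linalg.svd(W-mu,full_matrices=False)[2][0]
    print('centre',mu,'axis',np.degrees(np.arctan2(u[1],u[0]))%180)
E
```

```text
wrist [179 176  18  54 862] [187.7 202.5]
centre [507.4  25.7] axis 168.47800625474426 pivot->centre 167.58985140408413 73.27719768350033
side [244 235  21  10 156] [254.3 239.4]
centre [507.1  23.9] axis 172.1588952117621 pivot->centre 169.0400349993211 73.24515282467524Traceback (most recent call last):
  File "<stdin>", line 9, in <module>
    return _wrapfunc(a, 'argmax', axis=axis, out=out, **kwds)
    return bound(*args, **kwds)
ValueError: attempt to get argmax of an empty sequence
```

View pics/w15.png

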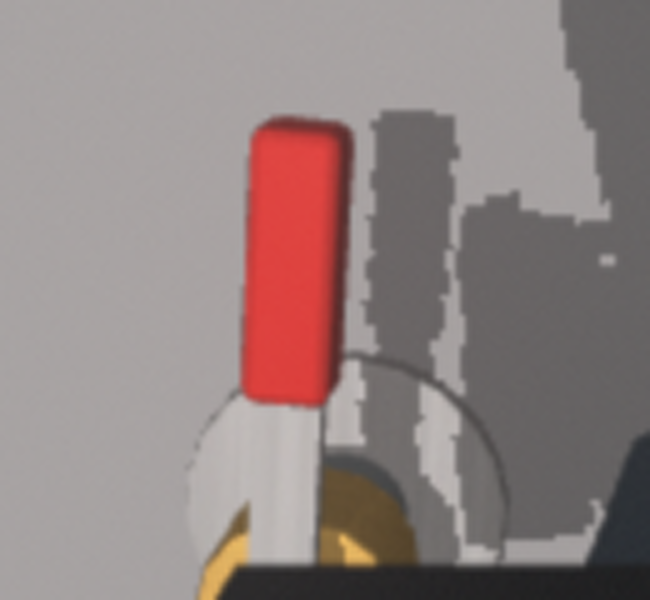

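```bash
python3 - <<'E'
from h import *
np.set_printoptions(precision=1,suppress=True)
f=vision.grab_frame('side')
for n in ['side0','side1','side14']:
    im=np.ascontiguousarray(cv2.imread(f'pics/{n}.png')[:,:,::-1]);h=cv2.cvtColor(im,cv2.COLOR_RGB2HSV)
    m=(((h[...,0]<6)|(h[...,0]>174))&(h[...,1]>150)&(h[...,2]>80)).astype(np.uint8)
    nn,l,st,ce=cv2.connectedComponentsWithStats(m);k=1+np.argmax(st[1:,4])
    W=np.array([atz(f,q,79)[:2] for q in np.argwhere(l==k)[:,::-1].astype(float)]);mu=W.mean(0);u=np.linalg.svd(W-mu,full_matrices=False)[2][0]
    print(n,st[k],mu,np.degrees(np.arctan2(u[1],u[0]))%180,'about pivot',np.degrees(np.arctan2(mu[1]-10,mu[0]-579)),np.hypot(mu[1]-10,mu[0]-579))
print(monitor.state()['force'],monitor.state()['ee_pos'],monitor.state()['time_s'])
E
```

```text
side0 [276 205   9  15  94] [597.1  86.2] 77.90374309611171 about pivot 76.62696702596294 78.34424372532449
side1 [276 205   9  15  92] [597.3  86.1] 77.75828117754239 about pivot 76.50434385259813 78.27297356513358
side14 [244 235  22  10 171] [507.4  24. ] 168.7712341420977 about pivot 168.9225647120598 72.97994108743175
[ 0.8 -0.2 -0.4] [510.9  98.9 227.1] 23.1167
```

The lever moved about 91° (77.8° to 168.8°), is at its stop and has been let go. The knob looks unchanged and the arm is clear of everything, so I'm handing in.

```bash
python3 -m creep '0 0 1 0 0 0 1; 0 0 0 0 0 0 1; 0 0 0 0 0 0 1'; python3 -c "
from h import *
print(job.job_done())"
```

```text
time_s: 23.37
ee_pos: [511.0, 98.9, 238.0]
ee_rot: [-179.9, -1.2, 84.6]
force: [0.3, 0.0, -0.1]
gripper_width: 0.4
the job is handed in; nothing more can be done
None
```

The rinse flow is set and the job was handed in at about 23.4 s; no verdict was reported.

- **Blue valve:** I closed it clockwise until the torque jumped and held snug at about 0.32 N m for roughly 0.6 s. The highest reading was 0.35 N m. I then backed it off about 90° and let go. The wing measured 65.0° by camera, against 64.8° expected from the tool.
- **Shut-off lever:** I pushed the red lever open with shut fingers until it stopped moving, then released it. The camera shows about 91° of travel (77.8° to 168.8°). At the stop the fingers stopped advancing but the force reading stayed near zero, so the camera angle and the halt are my evidence for fully open.
- **Grip on the knob:** The pads closed to about 18.5 mm on a round boss at the wing's base, not on the 14 mm wing. Regripping higher did not change that. I saw no slip in the pictures.
- **Everything else:** I did not go near the yellow valve, jars, screwdriver or spray bottle, and they looked unmoved in the last side picture, though I did not measure them. The arm ended clear of everything, about 238 mm above the bench.

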